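Unload the heel block with tongs

TASK

Using the tongs from their wooden rest, draw the heel block out from under the machine's guard and set it down flat on the light wooden board; keep the fingers themselves off the block until it is out. Lay the tongs back on their rest the way they lay, then take the block in the fingers and set it down flat on the floor of the red tray. Never let the block fall, and leave the bottle, insoles and screwdriver alone.

Things in the scene. Friction and masses are not known exactly. Their poses are not given: they have to be found in the camera images.
- machine: Fixed green bench machine. Origin on the bench below the middle of its guard's front edge, +x into the machine. Steel bed 20 mm high, x 0 to 133 mm (rollers there), y -120 to 120 mm. Guard: grid of bars, underside 108 mm above the bench, over all the bed; open front with yellow posts (12 mm thick) at y = -112 and 112 mm. Housing behind x = 150 mm: 370 mm wide, 315 mm high with its wheel.
- block: Loose heel block of brown and tan layers, about 70 g: 84 mm long (x), 26 wide (y), 34 high (z); flat sides, square end at x = -42 mm, round end at x = 42 mm. Origin: centre of its underside. It starts flat on the machine's bed under the guard, square end towards the open front, within 0.2 rad of the machine's x.
- tongs: Loose steel spring tongs, 198 mm long, 16 high, 120 g: two parallel arms along x that stay parallel when squeezed across y. Origin: underside, midway between the open arms, at the red handle pads to be gripped. Tail at x = -46 mm, rubber jaws at x = 127 to 153. Open: 54 mm over the handles, 46 between the jaws; jaw gap = handle width - 8 mm. Squeezed 5 mm, the spring holds them in the fingers.
- tongs_arm (a joint): Opening of the tongs: 0.026 m fully open, 0 squeezed to the stop. Jaw gap = value + 20 mm (0.006 on the block). Spring force about 8 N when open, 13 N at the stop. Centre of mass about 25 mm ahead of the handle pads.
- rest: Fixed wooden tongs rest: two cross bars 20 mm high, 22 thick (x), 100 wide (y) at x = -36 and x = 66 mm, joined by a low spine (20 mm wide, 6 high). Origin on the bench below the place of the tongs' handle pads; the tongs lie along its x, jaws to +x. The fingers go down between the bars, each side of the spine.
- board: Fixed light wooden board, 120 mm square, 20 mm thick. Origin: centre of its underside, on the bench.
- tray: Fixed red open tray, 200 mm (x) by 150 mm (y) outside, walls 5 mm thick and 45 mm high, floor 5 mm thick. Origin: centre of its underside, on the bench.
- bottle: Bystander: amber bottle, 60 mm across, 170 mm tall, origin under its centre.
- insoles: Bystander: stack of shoe insoles about 140 mm long (x), 60 mm wide, 24 mm high, origin at its underside.
- screwdriver: Bystander: screwdriver lying flat along its x, about 200 mm long.
Mind the look-alikes: they are no part of the job. Of the things like the rest, leave any that is purple; of the rest the smaller one is meant.

How it is judged:
By the outcome, as a careful person would: the job done as asked, in the order asked, and still so for the second after the job is handed in, with the robot touching nothing.
It also fails if it takes over 72 s, if anything falls off the work surface, if the arm or the gripper's body presses on something with over 40 N, if the wrist force passes 120 N, or if a joint passes its speed limit or range.

ROBOT

A 6-joint arm with a two-finger parallel gripper is mounted at the origin on the work surface. World frame = base frame: x ahead of the robot, y to its left, z up, the work surface at z = 0. Lengths are in m, angles in rad, forces in N, time in s.
With the tool pointing down it reaches from about 0.35 to 0.85 m from the base axis. Payload 8.1 kg.
Tool frame: the origin (TCP) lies at the very end of the fingers, on their centre line; the grasp point (between the pads) lies robot.grip_point_offset behind it (robot.grip_point_offset is the distance from the TCP to the grasp point, in m); z points along the fingers, y is the line along which they close (so a half turn about z gives the same grasp; the last joint's range is limited). The gripper opens to 93 mm and grips with 3 to 60 N. Pads are 15 mm wide; open, the fingers measure 128 mm over their backs; the gripper's body (75 mm by 188 mm) begins 65 mm behind the grasp point.
Start: joints at [1.027, 0.13, 1.488, -0, 1.523, -0.085], TCP at [0.266, 0.538, 0.219] pointing down, gripper open.
Joint ranges: [-2.96, 2.96], [-0.89, 2.26], [0.02, 2.5], [-1.34, 4.48], [0, 2.73], [-2.66, 2.66]. Speed limits (rad/s): [2.39, 2.39, 2.79, 3.14, 3.14, 3.14].

INTERFACE

Orientations are given as a rotation vector (axis times angle).
In Python, from plant import robot, eyes gives the robot as it stands. The module is installed in compiled form; this text tells all that it offers.
- The arm moves only by the tool apply_moves, never from a script. Its argument "steps" is one flat list of numbers, 7 for each row, row after row: the shift along the tool's x, y, z in units of 30 mm (1.0 is 30 mm), then the turn, a rotation vector about the tool's x, y, z in units of 6 degrees (1.0 is 6 degrees), then the opening in per cent of the stroke, from 0 (shut) to 100 (fully open). In form: [dx, dy, dz, ax, ay, az, fingers, dx, dy, dz, ax, ay, az, fingers, ...]. A call has 1 to 12 rows; each row shifts and turns the commanded pose from where the row before left it, along the tool's axes as they then stand; what a row does not reach is not made up. A row lasts 1/12 s, in which the tool goes at most 41.7 mm and 7.16 degrees, less where a joint would pass 70% of its speed; a pose out of reach is approached as far as the arm can. A call is refused whole if a number of a shift passes 1 or a number of a turn 1, either way. A call with a gripper value outside its range is refused whole. The fingers move at their own pace and stop on an object; "grip_force" is the grip in N (left out, the last holds). Time passes only in rows, so rows that do not move let the fingers close. It gives the time, the measured TCP pose, the force, the opening and the grip force at its end, in the units of the state.
- robot.read_state(): the state, without advancing time (a new reading comes with each control period).
- eyes.read_camera(name): name is "scene" or "side" or "wrist"; returns the picture (384x512x3 uint8, red, green, blue); there is no depth.
- eyes.calibration(name): a dict with "K" (3x3 intrinsics, pixels), "R" (3x3) and "t" (3): a world point X has camera coordinates R X + t. Camera axes: x right, y down, z forward; pixel columns grow to the right and rows downward; lengths in m; the calibration is good to about 2 mm. The wrist camera is an equidistant fisheye: a pixel r from the principal point sees the ray r / f radians off the axis. A picture is of the moment at which its call begins: read the wrist's pose just before it. calibration takes no time and is no camera call; for the wrist camera it gives the pose at the moment of the call.
- robot.close_job(): hands the job in; it is judged then, once.
Trained networks look in the newest picture that a camera, given by its name, has taken for a name from the list of things; names that differ only in an ending like _2 or _b are one class to them, and where a whole thing is asked for, a point or a joint stands for the part that bears it (a point fixed in the world has none). Each returns a list of dicts, best first, with "conf" (0 to 1); they miss things now and then, are a little off and sometimes report something else, mostly with a low value. They report only what shows in the picture. A call takes as long as a camera call. They do not tell look-alikes from the thing itself.
- eyes.search_frame(camera, thing): "rect" ([left, top, width, height] in pixels, round what is visible of it).
- eyes.place_of(camera, thing): "xy" ([column, row] in pixels: a listed point, or the origin of a listed thing).
The state is a dict: "t": time; "q": joint angles; "dq": joint speeds; "joint_torque": joint torques, N m; "tool_pos": TCP position; "orientation": TCP orientation; "force": force on the tool from outside, world axes, zero at the start; "wrist_torque": the same for the moment, N m; "opening": finger opening in m; "gripper_force": force on a finger pad.
Only numpy, scipy, OpenCV 4.12 (cv2) and the standard library are available. Lean on these libraries where they do the work, as an engineer would, in place of code of your own. Each camera call takes 0.05 s, during which the arm holds its last target. There are 200 camera calls.

## Working session

There is one attempt and no reset: what is moved stays moved. The work goes in short steps, Python scripts to look and compute and a tool call to move; the robot and the scene stay as the last step left them, time stands still between calls to the robot, and variables do not carry over. Pictures are saved under pics/ and viewed, at most 10 in all, crops included, and the job is handed in when it is done.

Besides the shell and the picture viewer there is one more tool, called after "Call:" in YAML: its name, and indented under it one key for each argument. apply_moves: Moves the arm, as the interface text tells. Its arguments: {"type":"object","properties":{"steps":{"type":"array"},"grip_force":{"type":"number"}},"required":["steps"]}

```bash
mkdir -p pics
python3 - <<'E'
from plant import robot, eyes
import cv2,numpy as np
s=robot.read_state();print({k:np.round(v,3).tolist() for k,v in s.items()},robot.grip_point_offset)
for c in ["scene","side"]:
    im=eyes.read_camera(c);cv2.imwrite(f"pics/{c}0.png",im[:,:,::-1])
    k=eyes.calibration(c);print(c,np.round(k["K"],1).tolist(),np.round(k["R"],3).tolist(),np.round(k["t"],3).tolist())
    for n in ["machine","block","tongs","rest","board","tray","bottle","insoles","screwdriver"]:
        print(n,[(np.round(d["xy"]).tolist(),round(d["conf"],2)) for d in eyes.place_of(c,n)][:4])
E
```

```text
{'t': 0.0, 'q': [1.027, 0.131, 1.489, 0.0, 1.523, -0.085], 'dq': [-0.002, 0.001, 0.001, 0.0, -0.001, 0.001], 'joint_torque': [-0.001, -55.984, -49.177, 0.077, 0.035, -0.0], 'tool_pos': [0.265, 0.537, 0.218], 'orientation': [-0.714, -3.059, 0.003], 'force': [0.415, -0.158, 0.163], 'wrist_torque': [-0.034, 0.037, -0.009], 'gripper_force': 0.0, 'opening': 0.093} 0.0188
scene [[376.8, 0.0, 256.6], [0.0, 376.8, 193.3], [0.0, 0.0, 1.0]] [[-0.552, 0.834, 0.002], [0.633, 0.42, -0.65], [-0.543, -0.358, -0.76]] [0.319, -0.257, 1.444]
machine [([350.0, 254.0], 0.56)]
block [([380.0, 263.0], 0.6)]
tongs [([258.0, 182.0], 0.77)]
rest [([166.0, 126.0], 0.97), ([403.0, 193.0], 0.95), ([250.0, 192.0], 0.82), ([170.0, 248.0], 0.32)]
board [([292.0, 248.0], 0.68), ([260.0, 183.0], 0.4)]
tray [([165.0, 178.0], 0.94), ([380.0, 264.0], 0.49), ([169.0, 249.0], 0.45)]
bottle [([168.0, 248.0], 0.72)]
insoles [([240.0, 285.0], 0.91)]
screwdriver [([232.0, 142.0], 0.67)]
side [[449.3, 0.0, 251.9], [0.0, 449.3, 189.4], [0.0, 0.0, 1.0]] [[0.944, -0.33, -0.004], [-0.217, -0.613, -0.759], [0.248, 0.718, -0.651]] [-0.459, 0.091, 1.513]
machine [([235.0, 145.0], 0.72)]
block [([234.0, 128.0], 0.51)]
tongs [([248.0, 200.0], 0.64), ([320.0, 249.0], 0.39)]
rest [([280.0, 316.0], 0.92), ([157.0, 152.0], 0.62), ([251.0, 203.0], 0.6)]
board [([267.0, 163.0], 0.66)]
tray [([318.0, 250.0], 0.8)]
bottle [([345.0, 202.0], 0.86)]
insoles [([316.0, 163.0], 0.64)]
screwdriver [([229.0, 264.0], 0.67)]
```

View pics/scene0.png

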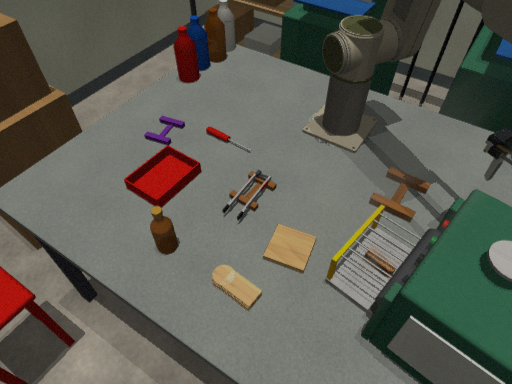

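View pics/side0.png

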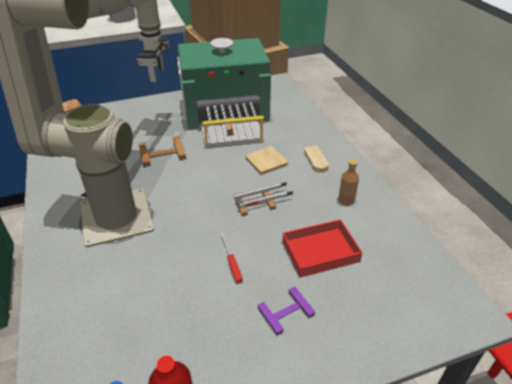

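The things like the rest, in the scene picture: purple at (166,126), large brown at (403,193), small brown at (250,192) with the tongs lying on it. The small brown one is meant, as it's neither purple nor the larger. I'll confirm this in an enlarged crop.

```bash
cat > h.py <<'E'
import numpy as np,cv2
from plant import robot,eyes
from scipy.spatial.transform import Rotation as Ro
def plane(c,uv,z):
    k=eyes.calibration(c);K,R,t=map(np.array,(k["K"],k["R"],k["t"]))
    d=np.linalg.solve(K,[uv[0],uv[1],1]);C=-R.T@t;w=R.T@d
    return (C+w*(z-C[2])/w[2])
def proj(c,X):
    k=eyes.calibration(c);p=(np.array(k["R"])@np.array(X).T).T+np.array(k["t"])
    q=(np.array(k["K"])@p.T).T;return q[:,:2]/q[:,2:]
E
python3 - <<'E'
import sys;sys.path.insert(0,'.')
from h import *
a=cv2.imread("pics/scene0.png");b=cv2.imread("pics/side0.png")
def crop(im,x,y,w,h): return cv2.resize(im[y:y+h,x:x+w],(400,300),interpolation=cv2.INTER_CUBIC)
cv2.imwrite("pics/c1.png",np.vstack([np.hstack([crop(a,210,160,80,60),crop(b,220,170,80,60)]),np.hstack([crop(a,310,190,140,105),crop(b,180,80,100,75)])]))
for n,z,u,v in [("rest",0,(250,192),(251,203)),("board",0,(292,248),(267,163)),("tray",0,(165,178),(318,250)),("block",.02,(380,263),(234,128)),("mach",0,(350,254),(235,145)),("screw",0,(232,142),(229,264)),("tongs",.02,(258,182),(248,200)),("bottle",0,(168,248),(345,202)),("insoles",0,(240,285),(316,163))]:
    print(n,plane("scene",u,z).round(3),plane("side",v,z).round(3))
E
```

```text
rest [ 0.466 -0.1    0.   ] [ 0.452 -0.089  0.   ]
board [0.576 0.121 0.   ] [0.585 0.107 0.   ]
tray [ 0.573 -0.373  0.   ] [ 0.577 -0.363  0.   ]
block [0.496 0.351 0.02 ] [0.531 0.356 0.02 ]
mach [0.502 0.269 0.   ] [0.505 0.263 0.   ]
screw [ 0.302 -0.292 -0.   ] [ 0.3   -0.325  0.   ]
tongs [ 0.43  -0.093  0.02 ] [ 0.44  -0.092  0.02 ]
bottle [ 0.774 -0.178  0.   ] [ 0.762 -0.193  0.   ]
insoles [0.754 0.062 0.   ] [0.763 0.044 0.   ]
```

View pics/c1.png

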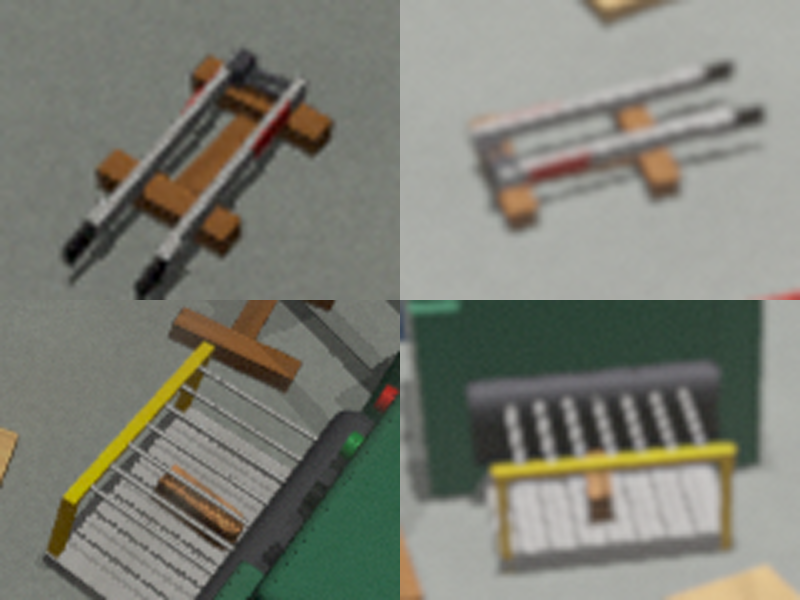

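The crop confirms it: the small brown rest, crossbars around (253,178) and (244,202), carries the tongs with the jaws pointing down-left in the scene view. The block shows under the guard bars, with its square end facing the front.

Run:
```python
import sys;sys.path.insert(0,'.')
from h import *
from scipy.optimize import least_squares
def sc(p): return (310+p[0]/2.857,190+(p[1]-300)/2.857)
def sd(p): return (180+(p[0]-400)/4,80+(p[1]-300)/4)
def t1(p): return (210+p[0]/5,160+p[1]/5)
def t2(p): return (220+(p[0]-400)/5,170+p[1]/5)
def fit(obs,x0,extra=0):
    def f(p,v=0):
        c,s=np.cos(p[2]),np.sin(p[2]);r=[]
        for cam,uv,X in obs:
            W=[p[0]+c*X[0]-s*X[1],p[1]+s*X[0]+c*X[1],X[2]]
            r.append(proj(cam,[W])[0]-uv)
        return np.array(r).ravel()
    o=least_squares(f,x0,loss='soft_l1');print(o.x.round(4),'\n',f(o.x).reshape(-1,2).round(1).tolist())
h=.12
print("machine");fit([("side",sd((502,570)),(0,-0.12*-1,0)) ,("side",sd((733,548)),(0,-.12,0)),("scene",sc((45,557)),(0,-.12,0)),
 ("side",sd((492,468)),(0,.118,h)),("side",sd((735,445)),(0,-.118,h)),("scene",sc((65,497)),(0,-.118,h)),("scene",sc((212,345)),(0,.118,h))],[.5,.27,1.57])
print("block");fit([("side",sd((590,522)),(-.042,.013,.02)),("side",sd((612,518)),(-.042,-.013,.02)),("scene",sc((157,484)),(-.042,-.013,.054)),("scene",sc((174,463)),(-.042,.013,.054)),("scene",sc((242,520)),(.038,0,.054))],[.5,.35,1.57])
print("tongs");fit([("scene",t1((272,130)),(0,.027,.036)),("scene",t1((197,96)),(0,-.027,.036)),("scene",t1((68,258)),(.153,-.027,.028)),("scene",t1((145,292)),(.153,.027,.028)),
 ("side",t2((762,115)),(.153,-.027,.028)),("side",t2((733,68)),(.153,.027,.028)),("side",t2((560,165)),(0,-.027,.032))],[.44,-.09,.5])
for p in [(265,245),(262,226),(317,238),(309,271)]: pass
b=np.array([(282,226),(316,238),(300,270),(264,258)]);print("board top",[plane("scene",p,.02).round(3) for p in b])
```

```text
machine
[0.5031 0.2713 1.3854] 
 [[-1.0, -0.8], [-0.4, -0.5], [-0.8, 2.5], [-0.3, -0.8], [-1.0, -0.0], [-0.5, 0.0], [-0.4, -0.4]]
block
[0.5054 0.3511 1.4594] 
 [[-0.2, 0.1], [0.5, 0.2], [0.5, -0.8], [-0.7, 0.3], [0.3, 0.3]]
tongs
[ 0.4426 -0.0898  0.0363] 
 [[-0.4, -1.3], [0.2, -1.0], [-0.9, 0.1], [-1.3, 0.8], [-0.1, -1.3], [-0.8, -1.1], [-0.7, -1.3]]
board top [array([0.538, 0.063, 0.02 ]), array([0.52 , 0.166, 0.02 ]), array([0.636, 0.179, 0.02 ]), array([0.659, 0.077, 0.02 ])]
```

Call:
apply_moves:
  steps: [0,0,-0.9,0,0,0,100,0,0,-0.9,0,0,0,100,0,0,-0.9,0,0,0,100,0,0,-0.9,0,0,0,100,-0.85,-0.95,0,0,0,0,100,-0.85,-0.95,0,0,0,0,100,-0.85,-0.95,0,0,0,0,100,-0.85,-0.95,0,0,0,0,100,-0.85,-0.95,0,0,0,0,100,-0.85,-0.95,0,0,0,0,100,-0.85,-0.95,0,0,0,0,100,-0.85,-0.95,0,0,0,0,100]

```text
t: 2.0
tool_pos: [0.3476, 0.2416, 0.3268]
orientation: [0.713, 3.059, 0.001]
force: [0.9, -0.5, 1.8]
opening: 0.0929
gripper_force: 0.0
```

Call:
apply_moves:
  steps: [-0.85,-0.95,0,0,0,0,100,-0.85,-0.95,0,0,0,0,100,-0.85,-0.95,0,0,0,0,100,-0.85,-0.95,0,0,0,0,100,-0.85,-0.95,0,0,0,0,100,-0.85,-0.95,0,0,0,0,100,-0.85,-0.95,0,0,0,0,100,-0.85,-0.95,0,0,0,0,100,-0.85,-0.95,0,0,0,0,100,0,0,0,0,0,1,100,0,0,0,0,0,1,100,0,0,0,0,0,1,100]

```text
t: 3.0
tool_pos: [0.4397, -0.0894, 0.3265]
orientation: [-1.195, -2.905, -0.0]
force: [-0.5, 0.3, -0.5]
opening: 0.0934
gripper_force: 0.0
```

Call:
apply_moves:
  steps: [0,0,0,0,0,1,100,0,0,0,0,0,1,100,0,0,0,0,0,1,100,0,0,0,0,0,1,100,0,0,0,0,0,1,100,0,0,0,0,0,1,100,0,0,0,0,0,1,100,0,0,0,0,0,1,100,0,0,0,0,0,1,100,0,0,0,0,0,1,100,0,0,0,0,0,1,100,0,0,0,0,0,1,100]

```text
t: 4.0
tool_pos: [0.4398, -0.0884, 0.3268]
orientation: [2.673, 1.651, 0.0]
force: [-0.3, -0.2, -0.4]
opening: 0.0931
gripper_force: 0.0
```

Call:
apply_moves:
  steps: [0,0,0,0,0,1,100,0,0,0.5,0,0,1,100,0,0,0.5,0,0,1,100,0,0,0.5,0,0,1,100,0,0,0.5,0,0,1,100,0,0,0.5,0,0,1,100,0,0,0.5,0,0,1,100,0,0,0.5,0,0,1,100,0,0,0.5,0,0,1,100,0,0,0.5,0,0,1,100,0,0,0.5,0,0,0.3,100,0,0,0,0,0,0,100]

```text
t: 5.0
tool_pos: [0.438, -0.0878, 0.1735]
orientation: [-3.14, -0.05, 0.007]
force: [-0.6, -0.7, -1.0]
opening: 0.0932
gripper_force: 0.0
```

Run:
```python
import sys;sys.path.insert(0,'.')
from h import *
s=robot.read_state();k=eyes.calibration("wrist");im=eyes.read_camera("wrist")
cv2.imwrite("pics/w1.png",cv2.resize(im[:,:,::-1],(800,600),interpolation=cv2.INTER_CUBIC))
print(s["tool_pos"],k)
for n in ["tongs","rest"]:print(n,eyes.place_of("wrist",n)[:3])
```

```text
[ 0.4379791  -0.08783816  0.17352137] {'K': array([[297.31863964,   0.        , 255.19107686],
       [  0.        , 297.31863964, 192.97921183],
       [  0.        ,   0.        ,   1.        ]]), 'R': array([[ 0.03118638, -0.99951233, -0.00158529],
       [-0.95864103, -0.03035998,  0.28299406],
       [-0.28290418, -0.00730584, -0.95912035]]), 't': array([-0.10031658,  0.39670428,  0.47130338])}
tongs [{'xy': [16.0, 133.9], 'conf': 0.6}]
rest [{'xy': [256.2, 168.2], 'conf': 0.63}]
```

View pics/w1.png

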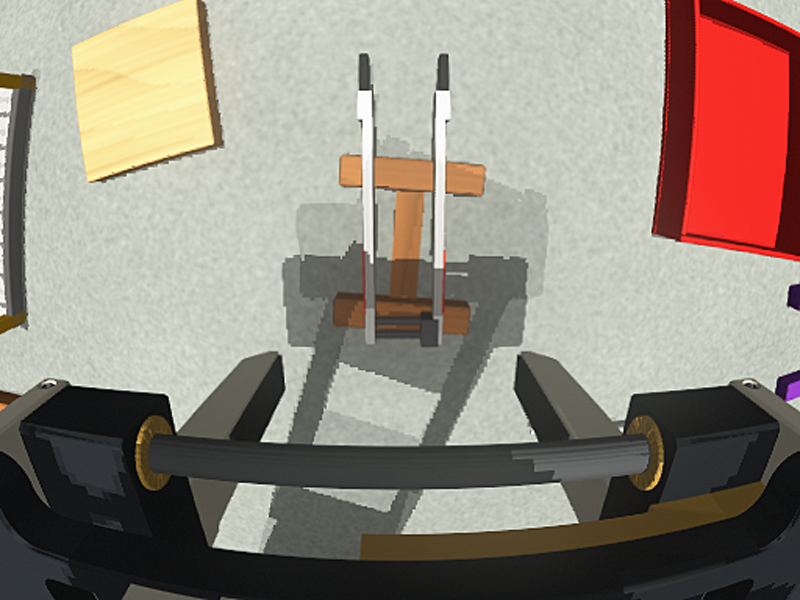

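The wrist view shows the tongs lying straight: jaw tips at view (364,55) and (443,55), red pads at about row 270, tail at row 345. The rest is slightly rotated beneath them.

```bash
cat >> h.py <<'E'
def wplane(k,uv,z):
    K,R,t=map(np.array,(k["K"],k["R"],k["t"]))
    d=np.array([uv[0]-K[0,2],uv[1]-K[1,2]]);r=np.hypot(*d);th=r/K[0,0]
    w=R.T@np.array([*(d/r*np.sin(th)),np.cos(th)]);C=-R.T@t
    return C+w*(z-C[2])/w[2]
E
python3 - <<'E'
import sys;sys.path.insert(0,'.')
from h import *
k=eyes.calibration("wrist")
for n,p,z in [("jawL",(364,54),.036),("jawR",(443,54),.036),("padLtop",(366,250),.036),("padLbot",(367,292),.036),("padR top",(442,250),.036),("padRbot",(441,292),.036),("tailL",(370,342),.036),("tailR",(432,346),.036),
 ("bf1",(341,155),.02),("bf2",(485,166),.02),("bf3",(341,181),.02),("bf4",(485,192),.02),("br1",(336,294),.02),("br2",(469,306),.02),
 ("bo1",(73,45),.02),("bo2",(195,0),.02),("bo3",(216,147),.02),("bo4",(89,181),.02)]:
    print(n,wplane(k,np.array(p)/1.5625,z).round(4))
E
```

```text
jawL [ 0.5964 -0.0596  0.036 ]
jawR [ 0.5984 -0.1112  0.036 ]
padLtop [ 0.4642 -0.0648  0.036 ]
padLbot [ 0.4349 -0.066   0.036 ]
padR top [ 0.466  -0.1159  0.036 ]
padRbot [ 0.4367 -0.1169  0.036 ]
tailL [ 0.3983 -0.0687  0.036 ]
tailR [ 0.3967 -0.1129  0.036 ]
bf1 [ 0.528  -0.0448  0.02  ]
bf2 [ 0.5244 -0.1448  0.02  ]
bf3 [ 0.5098 -0.0452  0.02  ]
bf4 [ 0.506  -0.1458  0.02  ]
br1 [ 0.4284 -0.0424  0.02  ]
br2 [ 0.4226 -0.1399  0.02  ]
bo1 [0.6354 0.1882 0.02  ]
bo2 [0.6528 0.0715 0.02  ]
bo3 [0.5357 0.0475 0.02  ]
bo4 [0.517  0.1654 0.02  ]
```

Call:
apply_moves:
  steps: [0.27,0.1,0.9,0,0,0,100,0,0,0.9,0,0,0,100,0,0,0.9,0,0,0,100,0,0,0.9,0,0,0,100,0,0,0.9,0,0,0,100,0,0,0.5,0,0,0,100,0,0,0.3,0,0,0,100,0,0,0,0,0,0,100,0,0,0,0,0,0,100]

```text
t: 5.9
tool_pos: [0.4488, -0.0914, 0.0187]
orientation: [3.141, 0.053, 0.002]
force: [0.3, -0.7, 0.6]
opening: 0.093
gripper_force: 0.0
```

Call:
apply_moves:
  steps: [0,0,0.3,0,0,0,100,0,0,0,0,0,0,100,0,0,0,0,0,0,48,0,0,0,0,0,0,48,0,0,0,0,0,0,48,0,0,0,0,0,0,48,0,0,0,0,0,0,48,0,0,0,0,0,0,48,0,0,0,0,0,0,48]
  grip_force: 40

```text
t: 6.65
tool_pos: [0.4481, -0.0911, 0.0087]
orientation: [-3.141, -0.052, -0.0]
force: [0.4, -0.1, 0.3]
opening: 0.0511
gripper_force: 9.2
```

Call:
apply_moves:
  steps: [0,0,0,0,0,0,48,0,0,0,0,0,0,48,0,0,-0.3,0,0,0,48,0,0,-0.5,0,0,0,48,0,0,-0.7,0,0,0,48,0,0,-0.8,0,0,0,48,0,0,-0.8,0,0,0,48,0,0,-0.7,0,0,0,48,0,0,-0.5,0,0,0,48,0,0,-0.2,0,0,0,48,0,0,0,0,0,-0.3,48,0,0,0,0,0,-0.6,48]

```text
t: 7.65
tool_pos: [0.4481, -0.0912, 0.1441]
orientation: [3.135, 0.202, 0.001]
force: [0.1, -0.1, -1.8]
opening: 0.0451
gripper_force: 9.8
```

Call:
apply_moves:
  steps: [0,0,0,0,0,-0.9,48,0,0,0,0,0,-1,48,0,0,0,0,0,-1,48,0,0,0,0,0,-1,48,0,0,0,0,0,-1,48,0,0,0,0,0,-1,48,0,0,0,0,0,-1,48,0,0,0,0,0,-1,48,0,0,0,0,0,-1,48,0,0,0,0,0,-1,48,0,0,0,0,0,-1,48,0,0,0,0,0,-0.9,48]

```text
t: 8.65
tool_pos: [0.4474, -0.091, 0.143]
orientation: [-2.433, -1.985, 0.001]
force: [-0.7, -0.4, -0.4]
opening: 0.0454
gripper_force: 9.8
```

Call:
apply_moves:
  steps: [0,0,0,0,0,-0.6,48,0,0,0,0,0,-0.3,48,0.4,0,0,0,0,0,48,0.8,0.1,0,0,0,0,48,0.9,0.1,0,0,0,0,48,0.9,0,0,0,0,0,48,0.9,0,0,0,0,0,48,0.8,0,0,0,0,0,48,0.5,0,0,0,0,0,48,0.3,0,0,0,0,0,48,0,0,0,0,0,0,48,0,0,0,0,0,0,48]

```text
t: 9.65
tool_pos: [0.4722, 0.0719, 0.1432]
orientation: [-2.342, -2.093, 0.002]
force: [-0.4, -0.2, -1.2]
opening: 0.045
gripper_force: 9.8
```

Run:
```python
import sys;sys.path.insert(0,'.')
from h import *
s=robot.read_state();k=eyes.calibration("wrist");im=eyes.read_camera("wrist")
cv2.imwrite("pics/w2.png",cv2.resize(im[:,:,::-1],(800,600),interpolation=cv2.INTER_CUBIC))
print(s["tool_pos"],s["orientation"],s["q"]);np.save("k2.npy",k,allow_pickle=True)
for n in ["tongs","block"]:print(n,eyes.place_of("wrist",n)[:3])
```

```text
[0.4722249  0.07190473 0.1432118 ] [-2.34236537e+00 -2.09318368e+00  1.62715508e-03] [ 4.40868197e-02 -1.56213978e-01  1.91143236e+00 -4.77716021e-04
  1.38732835e+00  1.56412861e-01]
tongs []
block []
```

View pics/w2.png

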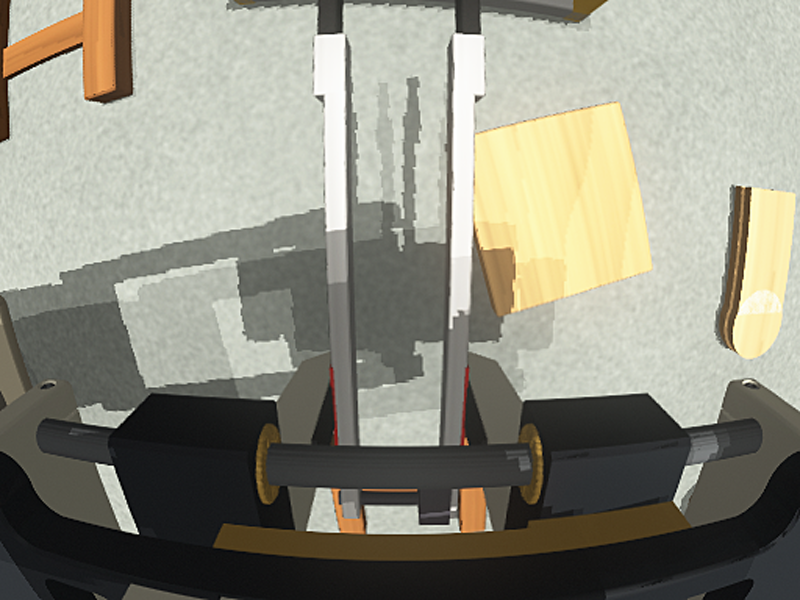

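Call:
apply_moves:
  steps: [0,0,0.3,0,0,0,48,0,0,0.7,0,0,0,48,0,0,0.8,0,0,0,48,0,0,0.8,0,0,0,48,0,0,0.7,0,0,0,48,0,0,0.4,0,0,0,48,0,0,0.2,0,0,0,48,0.3,0.05,0,0,0,0,48,0.6,0,0,0,0,0,48,0.6,0,0,0,0,0,48,0.4,0,0,0,0,0,48,0,0,0,0,0,0,48]

```text
t: 10.8
tool_pos: [0.4817, 0.1308, 0.0278]
orientation: [2.341, 2.093, 0.004]
force: [0.4, 0.5, -1.5]
opening: 0.045
gripper_force: 9.8
```

Run:
```python
import sys;sys.path.insert(0,'.')
from h import *
s=robot.read_state();print(s["tool_pos"])
a=eyes.read_camera("scene")[:,:,::-1];b=eyes.read_camera("side")[:,:,::-1]
c=cv2.resize(a[190:295,300:440],(800,600),interpolation=cv2.INTER_CUBIC)[:, :];d=cv2.resize(b[90:165,190:290],(800,600),interpolation=cv2.INTER_CUBIC)
cv2.imwrite("pics/c2.png",np.hstack([cv2.resize(a[205:295,310:400],(400,400),interpolation=cv2.INTER_CUBIC),cv2.resize(b[95:165,195:265],(400,400),interpolation=cv2.INTER_CUBIC)]))
```

```text
[0.48174176 0.13083149 0.02784253]
```

View pics/c2.png

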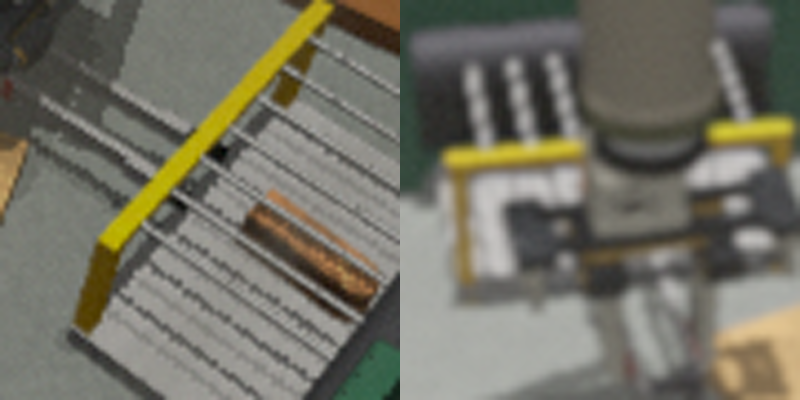

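In the scene crop the black jaw tips show at (180,205) and (217,150), just inside the guard. The block's square top edge runs from (248,225) to (272,192).

Run:
```python
import sys;sys.path.insert(0,'.')
from h import *
f=lambda p:(310+p[0]/4.444,205+p[1]/4.444)
s=robot.read_state();T=np.array(s["tool_pos"]);R=Ro.from_rotvec(s["orientation"]).as_matrix()
for n,p,z in [("jawR",(185,205),.048),("jawL",(222,153),.048),("bl1",(248,225),.054),("bl2",(272,192),.054),("far",(382,277),.054),("low",(245,237),.02),("far low",(348,316),.02)]:
    X=plane("scene",f(p),z);print(n,X.round(3),(R.T@(X-T)).round(3))
for n,X in [("tipR expected",[.150,.018,0]),("tipL",[.150,-.018,0])]:
    W=T+R@np.array(X);W[2]=.048;q=proj("scene",[W])[0];print(n,((q-[310,205])*4.444).round())
for yaw,c in [(1.459,(.505,.351))]:
  for X in [(-.042,.013,.054),(-.042,-.013,.054),(-.042,-.013,.02),(.03,-.013,.054),(.03,.013,.054)]:
    W=[c[0]+np.cos(yaw)*X[0]-np.sin(yaw)*X[1],c[1]+np.sin(yaw)*X[0]+np.cos(yaw)*X[1],X[2]];print(X,((proj("scene",[W])[0]-[310,205])*4.444).round())
```

```text
jawR [0.523 0.273 0.048] [ 0.148  0.026 -0.021]
jawL [0.475 0.277 0.048] [ 0.146 -0.022 -0.021]
bl1 [0.519 0.311 0.054] [ 0.185  0.017 -0.027]
bl2 [0.489 0.314 0.054] [ 0.185 -0.013 -0.027]
far [0.508 0.391 0.054] [ 0.263 -0.002 -0.027]
low [0.505 0.311 0.02 ] [0.184 0.003 0.007]
far low [0.521 0.384 0.02 ] [0.258 0.012 0.007]
tipR expected [194. 199.]
tipL [224. 161.]
(-0.042, 0.013, 0.054) [268. 187.]
(-0.042, -0.013, 0.054) [246. 216.]
(-0.042, -0.013, 0.02) [234. 244.]
(0.03, -0.013, 0.054) [355. 283.]
(0.03, 0.013, 0.054) [375. 254.]
```

Call:
apply_moves:
  steps: [0,0,0.1,0,0,0,48,0.3,0,0,0,0,0,48,0.4,0,0,0,0,0,48,0.5,0,0,0,0,0,48,0.5,0,0,0,0,0,48,0.5,0,0,0,0,0,48,0.3,0,0,0,0,0,48,0.1,0,0,0,0,0,48,0,0,0,0,0,0,48,0,0,0,0,0,0,48]

```text
t: 11.73
tool_pos: [0.4891, 0.2059, 0.0234]
orientation: [2.343, 2.093, -0.001]
force: [-0.0, 0.4, -1.0]
opening: 0.0452
gripper_force: 9.8
```

Run:
```python
import sys;sys.path.insert(0,'.')
from h import *
s=robot.read_state();print(s["tool_pos"],s["force"])
a=eyes.read_camera("scene")[:,:,::-1]
cv2.imwrite("pics/c3.png",cv2.resize(a[205:295,310:400],(600,600),interpolation=cv2.INTER_CUBIC))
```

```text
[0.48914613 0.20593067 0.02344687] [-0.03793693  0.41284793 -0.96323048]
```

View pics/c3.png

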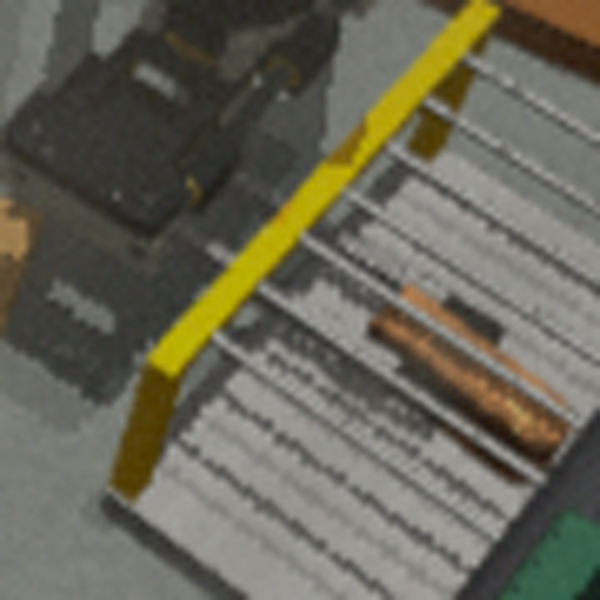

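The left jaw shows at (470,315), alongside the middle of the block, and nothing is touching. Squeezing now.

Call:
apply_moves:
  steps: [0,0,0,0,0,0,25,0,0,0,0,0,0,25,0,0,0,0,0,0,25,0,0,0,0,0,0,25,0,0,0,0,0,0,25,0,0,0,0,0,0,25]
  grip_force: 45

```text
t: 12.28
tool_pos: [0.4894, 0.2059, 0.0236]
orientation: [2.344, 2.092, -0.0]
force: [1.0, -0.3, -1.6]
opening: 0.0388
gripper_force: 45.0
```

Call:
apply_moves:
  steps: [0,0,0,0,0,0,25,0,0,0,0,0,0,25,0,0,0,0,0,0,25,0,0,0,0,0,0,25]

```text
t: 12.62
tool_pos: [0.4893, 0.2061, 0.0236]
orientation: [-2.344, -2.092, 0.0]
force: [0.9, -0.1, -2.0]
opening: 0.0387
gripper_force: 45.0
```

Call:
apply_moves:
  steps: [0,0,0,0,0,0,25,0,0,0,0,0,0,25,0,0,0,0,0,0,25]
  grip_force: 58

```text
t: 12.87
tool_pos: [0.4893, 0.2061, 0.0236]
orientation: [-2.344, -2.092, -0.0]
force: [0.0, -0.3, -1.6]
opening: 0.0381
gripper_force: 58.0
```

Call:
apply_moves:
  steps: [0,0,-0.1,0,0,0,25,-0.1,0,0,0,0,0,25,-0.2,0,0,0,0,0,25,-0.2,0,0,0,0,0,25,-0.1,0,0,0,0,0,25,0,0,0,0,0,0,25]

```text
t: 13.37
tool_pos: [0.4871, 0.1872, 0.0265]
orientation: [-2.345, -2.091, 0.001]
force: [-0.6, 0.6, -2.4]
opening: 0.038
gripper_force: 58.0
```

Run:
```python
import sys;sys.path.insert(0,'.')
from h import *
s=robot.read_state();print(s["tool_pos"],s["force"],s["wrist_torque"],s["opening"])
a=eyes.read_camera("scene")[:,:,::-1]
cv2.imwrite("pics/c4.png",cv2.resize(a[205:295,310:400],(600,600),interpolation=cv2.INTER_CUBIC))
```

```text
[0.48708967 0.18720116 0.02647363] [-0.63941155  0.58287553 -2.39052099] [-0.21202563  0.0735545   0.04000585] 0.037988295475188893
```

View pics/c4.png

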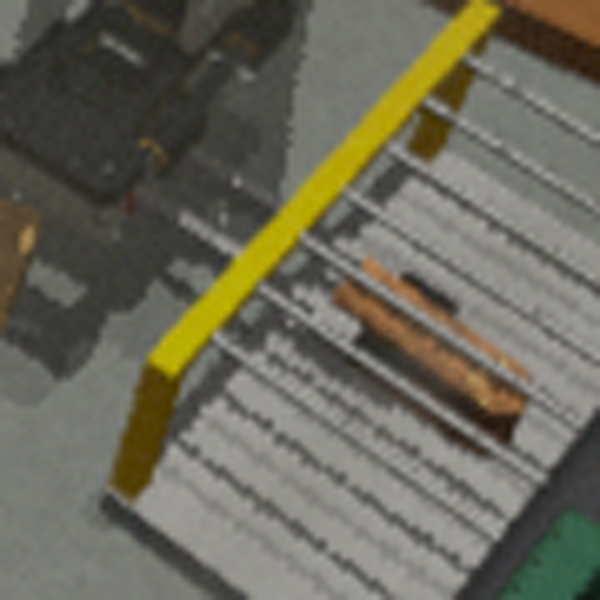

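The block came along: in the crop its front end moved to (350,280), and the force reading shows its weight lifted. Drawing it fully out.

Call:
apply_moves:
  steps: [-0.2,0,-0.1,0,0,0,25,-0.4,0,-0.1,0,0,0,25,-0.5,0,0,0,0,0,25,-0.5,0,0,0,0,0,25,-0.5,0,0,0,0,0,25,-0.5,0,0,0,0,0,25,-0.5,0,0,0,0,0,25,-0.5,0,0,0,0,0,25,-0.5,0,0,0,0,0,25,-0.4,0,0,0,0,0,25,-0.2,0,0,0,0,0,25,0,0,-0.2,0,0,0,25]

```text
t: 14.42
tool_pos: [0.4703, 0.0466, 0.038]
orientation: [-2.345, -2.09, 0.002]
force: [0.3, -0.9, -2.0]
opening: 0.0379
gripper_force: 58.0
```

Call:
apply_moves:
  steps: [0,0,-0.3,0,0,0,25,0,0,-0.3,0,0,0,25,-0.1,0.2,-0.1,0,0,0,25,-0.2,0.4,0,0,0,0,25,-0.3,0.5,0,0,0,0,25,-0.3,0.5,0,0,0,0,25,-0.3,0.5,0,0,0,0,25,-0.3,0.5,0,0,0,0,25,-0.2,0.5,0,0,0,0,25,-0.1,0.4,0,0,0,0,25,0,0.1,0,0,0,0,25,0,0,0,0,0,0,25]

```text
t: 15.42
tool_pos: [0.5737, -0.0177, 0.0601]
orientation: [2.343, 2.092, 0.001]
force: [0.1, -0.1, -2.1]
opening: 0.0381
gripper_force: 58.0
```

Run:
```python
import sys;sys.path.insert(0,'.')
from h import *
s=robot.read_state();k=eyes.calibration("wrist");im=eyes.read_camera("wrist");np.save("k3.npy",k,allow_pickle=True)
cv2.imwrite("pics/w3.png",cv2.resize(im[:,:,::-1],(800,600),interpolation=cv2.INTER_CUBIC))
print(s["tool_pos"],s["force"],s["opening"])
```

```text
[ 0.57368003 -0.01765291  0.06007841] [ 0.13455092 -0.05339882 -2.1235568 ] 0.03812355232353647
```

View pics/w3.png

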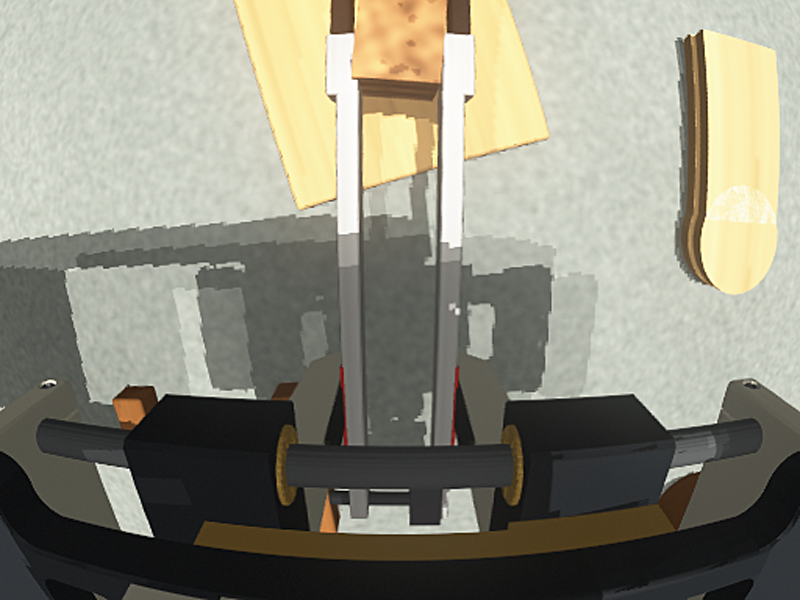

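The wrist view shows the block held straight in the jaws. Its square end is at view (355–440,78), and the board's near edge runs from (300,208) to (548,137).

Run:
```python
import sys;sys.path.insert(0,'.')
from h import *
k=np.load("k3.npy",allow_pickle=True).item()
for n,p,z in [("blk",(354,78),.0905),("blk",(441,80),.0905),("blklow",(358,97),.0565),("low",(438,99),.0565),("b",(300,208),.02),("b",(548,137),.02),("b",(235,0),.02)]:
    print(n,wplane(k,np.array(p)/1.5625,z).round(4))
```

```text
blk [0.5732 0.0891 0.0905]
blk [0.598  0.0856 0.0905]
blklow [0.5715 0.089  0.0565]
low [0.6    0.085  0.0565]
b [0.537  0.0492 0.02  ]
b [0.6519 0.0699 0.02  ]
b [0.5173 0.1537 0.02  ]
```

Call:
apply_moves:
  steps: [-0.2,0,0.2,0,0,0,25,0,0,0.3,0,0,0,25,0,0,0.3,0,0,0,25,0,0,0.2,0,0,0,25,0,0,0.05,0,0,0,25,0,0,0.05,0,0,0,25,0,0,0,0,0,0,25,0,0,0,0,0,0,25]

```text
t: 16.13
tool_pos: [0.5722, -0.0237, 0.0269]
orientation: [2.343, 2.092, 0.0]
force: [0.6, 0.3, -1.9]
opening: 0.0378
gripper_force: 58.0
```

Call:
apply_moves:
  steps: [0,0,0.05,0,0,0,25,0,0,0.03,0,0,0,25,0,0,0,0,0,0,25,0,0,0,0,0,0,25]

```text
t: 16.47
tool_pos: [0.572, -0.0237, 0.0243]
orientation: [2.344, 2.092, 0.0]
force: [-0.1, -0.5, -1.3]
opening: 0.0383
gripper_force: 58.0
```

Call:
apply_moves:
  steps: [0,0,0.03,0,0,0,25,0,0,0,0,0,0,25,0,0,0,0,0,0,25]

```text
t: 16.72
tool_pos: [0.572, -0.0237, 0.0234]
orientation: [2.344, 2.092, 0.0]
force: [0.6, -0.4, -0.7]
opening: 0.038
gripper_force: 58.0
```

Call:
apply_moves:
  steps: [0,0,0,0,0,0,44,0,0,0,0,0,0,48,0,0,0,0,0,0,48,0,0,0,0,0,0,48,0,0,0,0,0,0,48,0,0,-0.1,0,0,0,48,0,0,-0.3,0,0,0,48,0,0,-0.5,0,0,0,48,0,0,-0.8,0,0,0,48,0,0,-0.8,0,0,0,48,0,0,-0.8,0,0,0,48,0,0,-0.6,0,0,0,48]
  grip_force: 40

```text
t: 17.72
tool_pos: [0.5728, -0.0238, 0.1437]
orientation: [2.342, 2.091, 0.003]
force: [0.6, -0.4, -1.0]
opening: 0.0453
gripper_force: 9.8
```

Call:
apply_moves:
  steps: [0,0,-0.3,0,0,0,48,0,0,0,0,0,0.6,48,0,0,0,0,0,0.9,48,0,0,0,0,0,1,48,0,0,0,0,0,1,48,0,0,0,0,0,1,48,0,0,0,0,0,1,48,0,0,0,0,0,1,48,0,0,0,0,0,1,48,0,0,0,0,0,1,48,0,0,0,0,0,1,48,0,0,0,0,0,1,48]

```text
t: 18.72
tool_pos: [0.5716, -0.0237, 0.1491]
orientation: [-3.093, -0.551, 0.001]
force: [0.2, -0.6, -0.6]
opening: 0.0452
gripper_force: 9.8
```

Call:
apply_moves:
  steps: [0,0,0,0,0,1,48,0,0,0,0,0,1,48,0,0,0,0,0,0.8,48,0,0,0,0,0,0.3,48,0,0,0,0,0,0,48,0,0,0,0,0,0,48]

```text
t: 19.22
tool_pos: [0.5717, -0.0237, 0.1492]
orientation: [-3.141, -0.055, 0.001]
force: [0.1, 0.2, -0.6]
opening: 0.045
gripper_force: 9.8
```

Call:
apply_moves:
  steps: [-0.3,0.15,0,0,0,0,48,-0.6,0.3,0,0,0,0,48,-0.8,0.4,0,0,0,0,48,-0.8,0.4,0,0,0,0,48,-0.8,0.4,0,0,0,0,48,-0.6,0.3,0,0,0,0,48,-0.3,0.15,0,0,0,0,48,0,0,0.4,0,0,0,48,0,0,0.8,0,0,0,48,0,0,0.8,0,0,0,48,0,0,0.8,0,0,0,48,0,0,0.6,0,0,0,48]

```text
t: 20.22
tool_pos: [0.4476, -0.0901, 0.0447]
orientation: [-3.14, -0.053, 0.002]
force: [0.2, 0.4, -1.0]
opening: 0.045
gripper_force: 9.8
```

Call:
apply_moves:
  steps: [0,0,0.4,0,0,0,48,0,0,0,0,0,0,48,0,0,0,0,0,0,48]

```text
t: 20.47
tool_pos: [0.4476, -0.0903, 0.0343]
orientation: [-3.14, -0.053, 0.003]
force: [0.7, -0.5, -1.4]
opening: 0.0452
gripper_force: 9.8
```

Next I'll lower the remaining 25 mm, slowly at the end.

Call:
apply_moves:
  steps: [0,0.03,0.3,0,0,0,48,0,0,0.3,0,0,0,48,0,0,0.15,0,0,0,48,0,0,0.05,0,0,0,48,0,0,0,0,0,0,48,0,0,0,0,0,0,48]

```text
t: 20.97
tool_pos: [0.4482, -0.0918, 0.0115]
orientation: [3.141, 0.052, 0.0]
force: [-0.1, -0.1, -1.6]
opening: 0.045
gripper_force: 9.8
```

Call:
apply_moves:
  steps: [0,0,0.06,0,0,0,48,0,0,0.03,0,0,0,48,0,0,0,0,0,0,48,0,0,0,0,0,0,48]

```text
t: 21.3
tool_pos: [0.4482, -0.0918, 0.0088]
orientation: [3.141, 0.053, 0.0]
force: [-0.1, 0.1, -1.2]
opening: 0.0447
gripper_force: 9.8
```

Call:
apply_moves:
  steps: [0,0,0.03,0,0,0,48,0,0,0,0,0,0,48,0,0,0,0,0,0,48]

```text
t: 21.55
tool_pos: [0.4484, -0.0919, 0.0086]
orientation: [3.141, 0.053, 0.0]
force: [-4.1, 2.0, 7.9]
opening: 0.0451
gripper_force: 9.7
```

Contact with the rest. Opening, then rising.

Call:
apply_moves:
  steps: [0,0,-0.01,0,0,0,55,0,0,0,0,0,0,70,0,0,0,0,0,0,100,0,0,0,0,0,0,100,0,0,0,0,0,0,100,0,0,0,0,0,0,100,0,0,0,0,0,0,100]

```text
t: 22.13
tool_pos: [0.448, -0.0917, 0.0079]
orientation: [-3.141, -0.052, 0.0]
force: [0.2, 0.6, 0.0]
opening: 0.0865
gripper_force: 0.0
```

Call:
apply_moves:
  steps: [0,0,-0.3,0,0,0,100,0,0,-0.7,0,0,0,100,0,0,-0.9,0,0,0,100,0,0,-0.9,0,0,0,100,0,0,-0.9,0,0,0,100,0,0,-0.9,0,0,0,100,0,0,-0.7,0,0,0,100,0,0,-0.2,0,0,0,100,0,0,0,0,0,0,100]

```text
t: 22.88
tool_pos: [0.4496, -0.0922, 0.1756]
orientation: [3.14, 0.052, 0.007]
force: [0.7, -0.1, 0.3]
opening: 0.093
gripper_force: 0.0
```

Run:
```python
import sys;sys.path.insert(0,'.')
from h import *
s=robot.read_state();k=eyes.calibration("wrist");im=eyes.read_camera("wrist");np.save("k4.npy",k,allow_pickle=True)
a=eyes.read_camera("scene")[:,:,::-1]
w=cv2.resize(im[:,:,::-1],(512,384))
cv2.imwrite("pics/w4.png",np.hstack([w,cv2.resize(a[215:283,255:325][:, :50],(282,384),interpolation=cv2.INTER_CUBIC)]))
print(s["tool_pos"],s["force"],s["opening"])
for n in ["block","tray"]: print(n,eyes.place_of("scene",n)[:2],eyes.place_of("wrist",n)[:2])
```

```text
[ 0.44955739 -0.09222939  0.17561928] [ 0.67224902 -0.05587674  0.25543302] 0.09298661033054953
block [{'xy': [291.1, 246.8], 'conf': 0.94}] [{'xy': [82.6, 56.0], 'conf': 0.68}]
tray [{'xy': [164.6, 181.2], 'conf': 0.98}] [{'xy': [463.8, 94.7], 'conf': 0.68}]
```

View pics/w4.png

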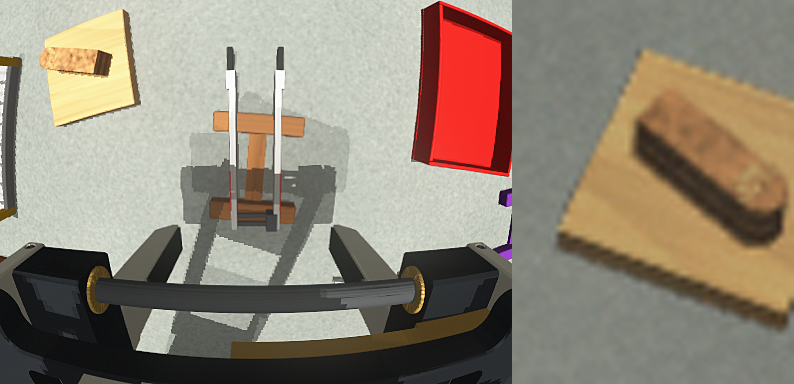

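The wrist view shows the tongs back on their rest as they lay, with jaw tips at (231,50) and (280,50). The block stands flat on the board at about (75,60), and the tray is at (465,95).

Run:
```python
import sys;sys.path.insert(0,'.')
from h import *
k=np.load("k4.npy",allow_pickle=True).item()
print("scene blk",plane("scene",(291.1,246.8),.02).round(4),"wrist",wplane(k,(82.6,56),.02).round(4))
for p in [(111,54),(97,75)]: print("end low/top",wplane(k,p,.054).round(4))
print("tongs jaw, tail",[wplane(k,p,.036).round(4) for p in [(230,48),(281,48),(235,228),(276,229)]])
print("tray wrist",wplane(k,(463.8,94.7),0).round(4),"scene",plane("scene",(164.6,181.2),0).round(4))
im=eyes.read_camera("scene");hsv=cv2.cvtColor(im,cv2.COLOR_RGB2HSV)
m=(((hsv[...,0]<6)|(hsv[...,0]>174))&(hsv[...,1]>180)).astype(np.uint8);m[:140]=0;m[215:]=0;m[:,:115]=0;m[:,210:]=0
c=max(cv2.findContours(m,0,2)[0],key=cv2.contourArea);h=cv2.convexHull(c)[:,0]
for nm,d in [("left",(-1,0)),("right",(1,0)),("top",(0,-1)),("bot",(0,1))]:
    p=h[np.argmax(h@np.array(d))];print(nm,p,plane("scene",p,.045).round(3))
```

```text
scene blk [0.5855 0.1215 0.02  ] wrist [0.5986 0.12   0.02  ]
end low/top [0.5887 0.0618 0.054 ]
end low/top [0.5677 0.0782 0.054 ]
tongs jaw, tail [array([ 0.5915, -0.0613,  0.036 ]), array([ 0.5932, -0.1131,  0.036 ]), array([ 0.3981, -0.0707,  0.036 ]), array([ 0.3983, -0.1165,  0.036 ])]
tray wrist [ 0.5767 -0.3702  0.    ] scene [ 0.5843 -0.3644  0.    ]
left [124 179] [ 0.675 -0.444  0.045]
right [200 169] [ 0.506 -0.27   0.045]
top [168 145] [ 0.477 -0.436  0.045]
bot [161 206] [ 0.692 -0.27   0.045]
```

Call:
apply_moves:
  steps: [0,0,0,0,0,-0.6,100,0,0,0,0,0,-1,100,0,0,0,0,0,-1,100,0,0,0,0,0,-1,100,0,0,0,0,0,-1,100,0,0,0,0,0,-1,100,0,0,0,0,0,-1,100,0,0,0,0,0,-1,100,0,0,0,0,0,-1,100,0,0,0,0,0,-1,100,0,0,0,0,0,-1,100,0,0,0,0,0,-1,100]

```text
t: 24.23
tool_pos: [0.4477, -0.0916, 0.1722]
orientation: [-2.544, -1.842, 0.001]
force: [-0.1, 1.2, -0.8]
opening: 0.0931
gripper_force: 0.0
```

Call:
apply_moves:
  steps: [0,0,0,0,0,-1,100,0,0,0,0,0,-0.7,100,0,0,0,0,0,-0.3,100,0.4,0.3,0,0,0,0,100,0.8,0.6,0,0,0,0,100,0.9,0.6,0,0,0,0,100,0.9,0.6,0,0,0,0,100,0.9,0.6,0,0,0,0,100,0.8,0.6,0,0,0,0,100,0.5,0.4,0,0,0,0,100,0.1,0.1,0,0,0,0,100,0,0,0,0,0,0,100]

```text
t: 25.23
tool_pos: [0.5793, 0.0541, 0.1719]
orientation: [-2.341, -2.093, 0.002]
force: [0.2, -0.4, 0.2]
opening: 0.0932
gripper_force: 0.0
```

Run:
```python
import sys;sys.path.insert(0,'.')
from h import *
s=robot.read_state();k=eyes.calibration("wrist");im=eyes.read_camera("wrist")
T=np.array(s["tool_pos"]);R=Ro.from_rotvec(s["orientation"]).as_matrix();print(T,R[:,0])
r=eyes.search_frame("wrist","block");o=eyes.place_of("wrist","block");print(r[:1],o[:1])
o2=wplane(k,o[0]["xy"],.02);print(o2.round(4),(R.T@(o2-T)).round(3))
x,y,w,h=map(int,r[0]["rect"]);sub=im[y-3:y+h+3,x-3:x+w+3]
hsv=cv2.cvtColor(sub,cv2.COLOR_RGB2HSV)
# cork vs board by saturation/value; print thresholded map on a coarse grid
v=hsv[...,2];_,m=cv2.threshold(v,0,1,cv2.THRESH_BINARY_INV+cv2.THRESH_OTSU)
for row in cv2.resize(v,(28,24),interpolation=cv2.INTER_AREA): print(' '.join(f"{a//10:2d}" for a in row))
```

```text
[0.57931304 0.05412754 0.17186625] [ 1.11296988e-01  9.93787159e-01 -2.49420761e-04]
[{'rect': [244.7, 73.7, 33.1, 91.2], 'conf': 0.95}] [{'xy': [258.7, 114.6], 'conf': 0.68}]
[0.5912 0.1256 0.02  ] [0.072 0.004 0.152]
25 25 25 25 25 25 24 24 25 25 25 25 25 25 25 25 25 25 24 24 24 25 25 25 25 25 25 25
25 25 25 25 25 25 25 24 24 25 24 24 24 24 24 24 24 24 24 24 24 24 25 25 25 25 25 25
25 25 25 25 25 25 25 24 23 23 24 24 24 24 24 24 24 23 24 24 24 24 24 24 25 25 25 25
25 25 25 25 25 24 24 23 23 24 24 24 24 24 23 23 23 24 24 24 24 23 23 23 24 24 25 25
25 25 25 25 25 20 24 24 23 23 23 23 23 23 22 23 23 23 22 22 22 23 24 24 24 24 25 25
25 25 25 24 20 20 23 24 24 24 24 24 24 24 24 24 24 24 24 23 24 24 24 24 23 24 25 25
25 25 25 25 20 22 24 24 24 24 24 23 24 24 24 24 24 24 24 24 24 24 24 22 20 24 25 25
25 25 25 25 21 24 25 24 24 24 24 24 24 24 24 24 24 24 24 24 24 23 23 22 22 24 25 25
25 25 25 22 20 24 24 24 25 25 24 24 24 24 24 24 24 25 25 24 24 24 23 23 23 25 25 25
25 25 25 23 22 24 23 23 24 24 25 24 24 23 24 24 24 25 25 24 24 24 24 24 24 25 25 25
25 25 24 19 21 22 22 22 23 24 24 23 23 23
[... 434 characters left out ...]
4 24 24 23 23 24 25 25 25 25
19 19 19 17 16 16 17 17 16 16 16 15 14 18 21 21 23 23 23 23 23 22 23 25 25 24 24 24
19 19 19 18 18 16 16 16 17 16 16 15 14 14 17 22 24 24 24 24 24 23 24 25 25 24 25 24
19 19 18 17 17 16 15 15 16 16 16 16 16 17 22 24 24 24 24 23 22 23 24 24 24 24 24 24
19 18 16 16 16 16 15 14 14 15 17 18 17 17 21 21 21 22 22 22 21 22 24 24 23 23 24 24
16 15 14 14 14 14 14 13 13 13 14 15 19 18 18 20 21 22 22 22 22 23 24 24 23 23 23 24
16 15 13 13 13 14 14 14 13 12 12 13 18 18 17 18 18 20 20 20 21 24 24 24 24 23 22 22
16 15 14 14 14 13 13 13 13 12 11 11 16 21 20 18 17 18 19 19 19 16 14 15 15 14 14 14
15 15 15 15 15 15 15 15 15 14 15 15 15 15 16 20 19 18 17 15 15 15 15 15 16 17 17 18
```

Call:
apply_moves:
  steps: [0.3,0.05,0,0,0,0,100,0.7,0.1,0,0,0,0,100,0.8,0,0,0,0,0,100,0.5,0,0,0,0,0,100,0.1,0,0.3,0,0,0,100,0,0,0.7,0,0,0,100,0,0,0.8,0,0,0,100,0,0,0.8,0,0,0,100,0,0,0.8,0,0,0,100,0,0,0.6,0,0,0,100,0,0,0.4,0,0,0,100,0,0,0,0,0,0,100]

```text
t: 26.38
tool_pos: [0.5891, 0.1234, 0.0372]
orientation: [-2.342, -2.09, 0.008]
force: [-0.3, 0.1, -1.0]
opening: 0.0928
gripper_force: 0.0
```

Call:
apply_moves:
  steps: [0,0,0.3,0,0,0,100,0,0,0,0,0,0,100,0,0,0,0,0,0,60,0,0,0,0,0,0,40,0,0,0,0,0,0,20,0,0,0,0,0,0,15,0,0,0,0,0,0,15,0,0,0,0,0,0,15,0,0,0,0,0,0,15,0,0,0,0,0,0,15]
  grip_force: 20

```text
t: 27.22
tool_pos: [0.592, 0.1244, 0.0321]
orientation: [2.343, 2.092, 0.0]
force: [0.5, -0.3, 0.5]
opening: 0.0442
gripper_force: 0.0
```

Call:
apply_moves:
  steps: [0,0,0.2,0,0,0,46,0,0,0,0,0,0,46,0,0,0,0,0,0,30,0,0,0,0,0,0,15,0,0,0,0,0,0,15,0,0,0,0,0,0,15,0,0,0,0,0,0,15,0,0,0,0,0,0,15]

```text
t: 27.88
tool_pos: [0.5919, 0.1243, 0.026]
orientation: [2.344, 2.092, -0.0]
force: [0.3, -1.1, -0.3]
opening: 0.0267
gripper_force: 19.2
```

Call:
apply_moves:
  steps: [0,0,0,0,0,0,15,0,0,0,0,0,0,15,0,0,-0.2,0,0,0,15,0,0,-0.5,0,0,0,15,0,0,-0.8,0,0,0,15,0,0,-0.8,0,0,0,15,0,0,-0.8,0,0,0,15,0,0,-0.6,0,0,0,15,0,0,-0.3,0,0,0,15,-0.3,0,0,0,0,0,15,-0.6,0,0,0,0,0,15,-0.8,0,0,0,0,0,15]
  grip_force: 25

```text
t: 28.88
tool_pos: [0.5853, 0.0738, 0.1447]
orientation: [-2.341, -2.094, 0.002]
force: [-0.6, 0.3, -2.1]
opening: 0.0267
gripper_force: 24.1
```

Call:
apply_moves:
  steps: [-0.8,0.1,0,0,0,0,15,-0.8,0.1,0,0,0,0,15,-0.8,0.1,0,0,0,0,15,-0.8,0.1,0,0,0,0,15,-0.8,0.1,0,0,0,0,15,-0.8,0.1,0,0,0,0,15,-0.8,0.1,0,0,0,0,15,-0.8,0.1,0,0,0,0,15,-0.8,0.1,0,0,0,0,15,-0.8,0.1,0,0,0,0,15,-0.8,0.1,0,0,0,0,15,-0.8,0.1,0,0,0,0,15]

```text
t: 29.88
tool_pos: [0.5879, -0.2179, 0.1439]
orientation: [-2.342, -2.09, 0.002]
force: [0.0, -0.1, -0.3]
opening: 0.0265
gripper_force: 24.1
```

Call:
apply_moves:
  steps: [-0.8,0.1,0,0,0,0,15,-0.8,0.1,0,0,0,0,15,-0.8,0,0,0,0,0,15,-0.8,0,0,0,0,0,15,-0.7,0,0,0,0,0,15,-0.5,0,0,0,0,0,15,-0.3,0,0,0,0,0,15,0,0,0,0,0,0,15,0,0,0,0,0,0,15]

```text
t: 30.63
tool_pos: [0.5791, -0.357, 0.1452]
orientation: [-2.343, -2.091, -0.0]
force: [-0.1, 0.4, -0.9]
opening: 0.0265
gripper_force: 24.1
```

Run:
```python
import sys;sys.path.insert(0,'.')
from h import *
s=robot.read_state();print(s["tool_pos"])
for c in ["wrist","scene","side"]:
    k=eyes.calibration(c);im=eyes.read_camera(c)
    o=eyes.place_of(c,"tray");print(c,o[:2])
    print([ (wplane(k,d["xy"],0) if c=="wrist" else plane(c,d["xy"],0)).round(3) for d in o[:1]])
    print("block",eyes.place_of(c,"block")[:1])
```

```text
[ 0.57910214 -0.35696689  0.14523318]
wrist []
[]
block [{'xy': [257.2, 237.5], 'conf': 0.69}]
scene [{'xy': [162.6, 180.8], 'conf': 0.92}]
[array([ 0.587, -0.371,  0.   ])]
block [{'xy': [158.0, 149.5], 'conf': 0.58}]
side [{'xy': [320.8, 246.4], 'conf': 0.63}]
[array([ 0.592, -0.353,  0.   ])]
block [{'xy': [325.9, 217.1], 'conf': 0.75}]
```

Call:
apply_moves:
  steps: [-0.2,0,0.3,0,0,0,15,0,0,0.7,0,0,0,15,0,0,0.8,0,0,0,15,0,0,0.8,0,0,0,15,0,0,0.7,0,0,0,15,0,0,0.5,0,0,0,15,0,0,0.3,0,0,0,15,0,0,0,0,0,0,15,0,0,0,0,0,0,15]

```text
t: 31.83
tool_pos: [0.5788, -0.3635, 0.0231]
orientation: [-2.344, -2.092, 0.0]
force: [-0.3, -0.9, 0.2]
opening: 0.0261
gripper_force: 24.1
```

Call:
apply_moves:
  steps: [0,0,0.2,0,0,0,15,0,0,0.1,0,0,0,15,0,0,0.03,0,0,0,15,0,0,0,0,0,0,15,0,0,0,0,0,0,15]

```text
t: 32.25
tool_pos: [0.5789, -0.3634, 0.0135]
orientation: [2.343, 2.092, 0.0]
force: [0.5, 0.5, -0.4]
opening: 0.0266
gripper_force: 24.1
```

Call:
apply_moves:
  steps: [0,0,0.05,0,0,0,15,0,0,0,0,0,0,15,0,0,0,0,0,0,15]

```text
t: 32.5
tool_pos: [0.5788, -0.3633, 0.0117]
orientation: [2.343, 2.092, -0.0]
force: [0.5, 0.4, -1.1]
opening: 0.0268
gripper_force: 24.1
```

Call:
apply_moves:
  steps: [0,0,0.03,0,0,0,15,0,0,0,0,0,0,15,0,0,0,0,0,0,15]

```text
t: 32.75
tool_pos: [0.5789, -0.3634, 0.011]
orientation: [2.343, 2.092, 0.0]
force: [-1.6, 1.0, 0.5]
opening: 0.0265
gripper_force: 24.1
```

Call:
apply_moves:
  steps: [0,0,0.02,0,0,0,15,0,0,0,0,0,0,15,0,0,0,0,0,0,15]

```text
t: 33.0
tool_pos: [0.5789, -0.3634, 0.0109]
orientation: [2.343, 2.092, 0.0]
force: [-1.8, 2.1, 5.6]
opening: 0.0265
gripper_force: 24.1
```

Call:
apply_moves:
  steps: [0,0,0,0,0,0,32,0,0,0,0,0,0,50,0,0,0,0,0,0,70,0,0,0,0,0,0,70,0,0,0,0,0,0,70,0,0,-0.3,0,0,0,70,0,0,-0.7,0,0,0,70,0,0,-0.9,0,0,0,70,0,0,-0.9,0,0,0,70,0,0,-0.9,0,0,0,70,0,0,-0.9,0,0,0,70,0,0,-0.5,0,0,0,70]

```text
t: 34.0
tool_pos: [0.5801, -0.3642, 0.1683]
orientation: [2.34, 2.089, 0.002]
force: [0.8, 0.7, 0.1]
opening: 0.0648
gripper_force: 0.0
```

Call:
apply_moves:
  steps: [0,0,-0.5,0,0,0,70,-0.5,0,0,0,0,0,70,-0.7,0,0,0,0,0,70,-0.3,0,0,0,0,0,70,0,0,0,0,0,0,70,0,0,0,0,0,0,70]

```text
t: 34.5
tool_pos: [0.573, -0.4083, 0.1769]
orientation: [-2.344, -2.089, 0.0]
force: [0.6, 0.1, -0.8]
opening: 0.0648
gripper_force: 0.0
```

Run:
```python
import sys;sys.path.insert(0,'.')
from h import *
s=robot.read_state();T=np.array(s["tool_pos"]);print(T,s["force"],s["opening"])
for c in ["wrist","scene","side"]:
    k=eyes.calibration(c);im=eyes.read_camera(c)
    for n,z in [("block",.005),("tray",0),("tongs",.02),("bottle",0)]:
        o=eyes.place_of(c,n)
        print(c,n,[((wplane(k,d["xy"],z) if c=="wrist" else plane(c,d["xy"],z)).round(3).tolist(),round(d["conf"],2)) for d in o[:1]],[np.round(d["rect"]).tolist() for d in eyes.search_frame(c,n)[:1]] if n=="block" else "")
W=lambda z,a,b:[.5789+a*.111+b*.994,-.3634+a*.994-b*.111,z]
C=[W(z,a,b) for z in(.005,.039) for a in(-.042,.042) for b in(-.013,.013)]
for c in["scene","side"]:
    p=proj(c,C);print(c,"expected rect",p.min(0).round(),np.ptp(p,axis=0).round())
```

```text
[ 0.57299431 -0.4082616   0.17691447] [ 0.56110071  0.07184672 -0.81826087] 0.06484852119267837
wrist block [([0.578, -0.363, 0.005], 0.65)] [[241.0, 100.0, 30.0, 83.0]]
wrist tray [([0.581, -0.37, 0.0], 0.94)] 
wrist tongs [] 
wrist bottle [] 
scene block [([0.566, -0.365, 0.005], 0.54)] [[156.0, 162.0, 20.0, 23.0]]
scene tray [([0.582, -0.371, 0.0], 0.64)] 
scene tongs [] 
scene bottle [([0.768, -0.169, 0.0], 0.66)] 
side block [([0.587, -0.364, 0.005], 0.76)] [[316.0, 231.0, 13.0, 32.0]]
side tray [([0.592, -0.363, 0.0], 0.58)] 
side tongs [([0.429, -0.095, 0.02], 0.97)] 
side bottle [([0.764, -0.206, 0.0], 0.54)] 
scene expected rect [152. 164.] [25. 23.]
side expected rect [310. 231.] [18. 29.]
```

The networks place the block in the middle of the tray at the expected size for lying flat, and the tongs are on their rest. Handing in.

```bash
python3 -c "
from plant import robot
print(robot.close_job())"
```

```text
the job is handed in; nothing more can be done
None
```

The job is handed in at about 35 s: I drew the block out with the tongs and set it on the board, laid the tongs back on their rest, then set the block down flat in the red tray; the camera checks agreed, but no verdict came back.

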